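# Load a fuel sender into the laser marker and set its focus knob

### The arm

A 6-joint arm with a two-finger parallel gripper is mounted at the origin on the work surface. World frame = base frame: x ahead of the robot, y to its left, z up, the work surface at z = 0. Lengths are in mm, angles in rad, forces in N, time in s.
With the tool pointing down it reaches from about 300 to 775 mm from the base axis. Payload 14.6 kg.
Tool frame: the origin (TCP) lies at the very end of the fingers, on their centre line; the grasp point (between the pads) lies 19 mm behind it; z points along the fingers, y is the line along which they close (so a half turn about z gives the same grasp; the last joint's range is limited). The gripper opens to 94 mm and grips with 3 to 60 N. Pads are 16 mm wide; open, the fingers measure 119 mm over their backs; the gripper's body (75 mm by 177 mm) begins 78 mm behind the grasp point.
Start: joints at [1.172, 0.3, 1.521, -0, 1.321, -0.067], TCP at [179.157, 519.992, 205.446] pointing down, gripper open.
Joint ranges: [-3.03, 3.03], [-0.79, 2.21], [0.23, 2.52], [-1.04, 4.18], [0, 3.07], [-2.55, 2.55]. Speed limits (rad/s): [2.22, 2.22, 2.57, 3.14, 3.14, 3.14].

### API

Orientations are given as [roll, pitch, yaw] about the fixed x, y, z axes, in that order (R = Rz(yaw) Ry(pitch) Rx(roll)).
In Python, from cell import manip gives the robot as it stands. The module is installed in compiled form; this text tells all that it offers.
- The arm moves only by the shell command python3 -m inch 'ROWS' [FORCE]. ROWS is JSON, a list of rows, each an object of numbers: "gripper": the opening, from 0 (shut) to 1 (fully open); "dx", "dy", "dz": the shift along the world's x, y, z in m; "wx", "wy", "wz": the turn, a rotation vector about the world's x, y, z in degrees. A call has exactly 5 rows; each row is the pose to reach, as a shift and turn from the pose commanded when the call began; what a row does not reach only later rows make up. A row lasts 1/12 s, in which the tool goes at most 41.7 mm and 7.16 degrees, less where a joint would pass 70% of its speed; a pose out of reach is approached as far as the arm can. A call with a gripper value outside its range is refused whole. The fingers move at their own pace and stop on an object; FORCE is the grip in N (left out, the last holds). Time passes only in rows, so rows that repeat a pose let the fingers close, or fill a call up. It gives the time, the measured TCP pose, the force, the opening and the grip force at its end, in the units of the state.
- manip.read_state(): the state, without advancing time (a new reading comes with each control period).
- manip.camera(name): name is "side" or "top" or "wrist"; returns the picture (480x640x3 uint8, blue, green, red); there is no depth.
- manip.camera_info(name): a dict with "camera_matrix" (3x3 intrinsics, pixels), "D" ([k1, k2, p1, p2, k3] as OpenCV has them; the pictures are not rectified), "R" (3x3) and "t" (3): a world point X has camera coordinates R X + t; the wrist camera has in their place "tool_from_camera" (4x4, takes a point from camera to tool coordinates, whose origin is the TCP and whose axes are the flange's). Camera axes: x right, y down, z forward; pixel columns grow to the right and rows downward; lengths in mm; the calibration is good to about 2 mm. A picture is of the moment at which its call begins: read the wrist's pose just before it. camera_info takes no time and is no camera call.
- manip.sign_off(): hands the job in; it is judged then, once.
The state is a dict: "clock": time; "joints": joint angles; "qd": joint speeds; "effort": joint torques, N m; "eef_pos": TCP position; "eef_rot": TCP orientation; "wrist_force": force on the tool from outside, world axes, zero at the start; "moment": the same for the moment, N m; "finger_gap": finger opening in mm; "finger_force": force on a finger pad.
Only numpy, scipy, OpenCV 4.12 (cv2) and the standard library are available. Lean on these libraries where they do the work, as an engineer would, in place of code of your own. Each camera call takes 0.05 s, during which the arm holds its last target. There are 200 camera calls.

### The job

Take the grey fuel sender out of the black parts tray and slide it under the head of the laser marker, wide block first and flat on the bed, until the block sits fully home in the corner: against both the end stop and the side fence. Turn the focus knob on top of the column until its pointer lines up with the steel index rider on the dial. Leave the other parts and tools on the bench where they are.

Things in the scene. Friction and masses are not known exactly. Their poses are not given: they have to be found in the camera images.
- sender_block (a point): centre of the wide block of the grey plastic fuel sender, half-way up. The sender is one loose rigid part, 180 mm long, 0.12 to 0.21 kg, flat underneath: a block 70 long, 52 wide, 28 mm high, then a narrower ribbed rail 110 long, 34 wide, 22 mm high (ribs to 26 mm). x points from rail to block along the centre line, z up. It starts lying in the tray, this point 20 mm above the bench
- sender_tail (a point): centre of the free end of the sender's rail, half-way up the rail (11 mm above the underside), 145 mm from the block's centre; axes as sender_block
- tray: black formed parts tray fixed to the bench, 224 x 152 mm, 30 mm high, origin under its centre, x along the sender in it, block at +x. Floor 6 mm above the bench. The rail is sunk in a slot with 3 mm play and cannot be gripped there; at the block a gap 80 mm long, open to both sides down to the floor, lets the fingers take the block across its 52 mm width
- marker: benchtop laser marker fixed to the bench, origin on the bench under its middle. +x points from the open loading side to the column, z up, y to the left of x. Flat aluminium bed, top 40 mm above the bench, from x = -165 to 170 mm, y = -110 to 110 mm. White column 80 x 90 mm centred at x = 125 mm, with cap plate up to 253 mm above the bench
- head_front (a point): lower front edge of the marker's grey box-shaped head, mid-width, 138 mm above the bench (98 mm above the bed), at marker x = -30 mm, y = 0. The head overhangs the bed from here 110 mm in +x to the column, 90 mm wide, top 230 mm above the bench; lens under it 82 mm above the bed. When the sender is home, the last 90 mm of its rail stay outside the head; the block cannot be held from above there
- seat (a point): centre of the sender's block when it is home in the corner, flat on the bed, touching both stops: marker x = 25 mm, y = 0, 54 mm above the bench. Axes as the marker's; the sender's x then lies along this x. The fixed stops are steel bars 14 mm high under the head: end stop with its face 35 mm in +x of this point, side fence with its face 26 mm in +y, reaching 50 mm back in -x
- knob_grip (a point): centre of the focus knob's bar grip, on the knob's vertical axis, 295 mm above the bench, at marker x = 125 mm, y = 0. Black knob on top of the column: skirt 74 mm across, upright bar grip 66 mm long, 18 mm wide, 42 mm high (270 to 312 mm above the bench). x runs along the bar, away from the pointer; it turns with the knob
- knob (a joint): angle of the focus knob, grows clockwise seen from above; 0 = pointer towards the marker's -x. It turns from -1.6 to 1.2, starts counter-clockwise of the index by 0.5 to 1.5 rad, has friction of about 0.1 N m and stays where it is left. It raises and lowers the head by 4 mm per rad
- pointer (a point): tip of the knob's pointer (white line on one half of the bar and the skirt), 45 mm from the knob's axis; moves with the knob
- index (a point): tip of the small steel index rider that is clamped on the rim of the graduated dial around the knob, 45 mm from the knob's axis, 270 mm above the bench, where the pointer's tip has to come. It stays put in an episode and differs between episodes
- flange: bystander: white fuel-tank flange, 124 mm across, 58 mm high, origin under its centre
- pump: bystander: upright steel fuel pump, 43 mm across, 124 mm high, origin under its centre
- clamp_tin: bystander: open steel tin 85 x 110 x 45 mm, origin under its centre
- driver: bystander: black-handled screwdriver lying on the bench, origin at its middle
Things that resemble listed ones, but are neither listed nor needed, are in the scene too. What is meant by the part that bears sender_block is not red, and is the smaller of those in its own colour.

How it is judged (in metres and radians):
At the end, for the whole second after the job is handed in: The sender lies flat on the bed (tilt under 3 degrees) with its block within 4 mm of home against the end stop and against the side fence and square to them within 4 degrees, and the tip of the knob's pointer is within 4 mm (5 degrees) of the index (x of sender_block in the frame of seat between -0.004 and 0.004 m and y of sender_block in the frame of seat between -0.004 and 0.004 m and z of sender_block in the frame of seat below 0.003 m and angle between the x axis of sender_block and the x axis of seat, either way round below 0.07 rad and angle between sender_block's own z axis and vertical below 0.05 rad and distance between pointer and index below 0.004 m); the robot touches nothing.
It fails at once if a bystander part (flange, pump, tin or screwdriver) was moved more than 30 mm (distance of any of flange, pump, clamp_tin, driver from where it was at the start of the episode above 0.03 m).
It also fails if it takes over 66 s, if anything falls off the work surface, if the arm or the gripper's body presses on something with over 40 N, if the wrist force passes 120 N, or if a joint passes its speed limit or range.

## Working session

There is one attempt and no reset: what is moved stays moved. The work goes in short steps, Python scripts to look and compute and a shell command to move; the robot and the scene stay as the last step left them, time stands still between calls to the robot, and variables do not carry over. Pictures are saved under pics/ and viewed, at most 10 in all, crops included, and the job is handed in when it is done.

```bash
mkdir -p pics
python3 - <<'E'
from cell import manip
import cv2
for n in ("top","side"):
    cv2.imwrite(f"pics/{n}0.png",manip.camera(n))
    i=manip.camera_info(n);print(n,i)
print(manip.camera_info("wrist"))
print(manip.read_state())
E
```

```text
top {'camera_matrix': array([[544.75945685,   0.        , 324.20193244],
       [  0.        , 544.75945685, 250.33846712],
       [  0.        ,   0.        ,   1.        ]]), 'D': array([-0.04445553,  0.        ,  0.        ,  0.        ,  0.        ]), 'R': array([[-0.02399519, -0.99968192,  0.00776458],
       [-0.99154434,  0.02280764, -0.12774835],
       [ 0.12753062, -0.01076428, -0.99177622]]), 't': array([  67.88646258,  526.51277204, 1583.29144879])}
side {'camera_matrix': array([[573.20220318,   0.        , 324.84705371],
       [  0.        , 573.20220318, 238.45294222],
       [  0.        ,   0.        ,   1.        ]]), 'D': array([-0.07756101,  0.        ,  0.        ,  0.        ,  0.        ]), 'R': array([[ 0.96896537, -0.24711824, -0.00622009],
       [-0.17845869, -0.68189252, -0.70934835],
       [ 0.17105148,  0.68844402, -0.70483064]]), 't': array([-476.82450558,  279.37003431, 1641.21747079])}
{'camera_matrix': array([[398.48113311,   0.        , 320.32014823],
       [  0.        , 398.48113311, 242.33432804],
       [  0.        ,   0.        ,   1.       
[... 449 characters left out ...]
clock': 0.1, 'joints': array([ 1.17240895e+00,  3.00432642e-01,  1.52151462e+00, -3.07830125e-05,
        1.32073739e+00, -6.66037629e-02]), 'qd': array([ 3.33352757e-04,  1.44763483e-04, -2.62501832e-03, -1.80299002e-05,
        2.96572558e-04, -1.39463521e-03]), 'effort': array([ 2.11950828e-03, -5.32649624e+01, -3.53285766e+01,  7.09657255e-02,
        2.34694808e-02, -7.19243758e-05]), 'eef_pos': array([179.0684711 , 519.77378586, 204.93555092]), 'eef_rot': array([-3.14050109e+00, -4.29264438e-05,  2.80981665e+00]), 'wrist_force': array([ 0.65081046, -0.85033441,  0.54110821]), 'moment': array([-0.00375309, -0.00903538, -0.0434097 ]), 'finger_force': 0.0, 'finger_gap': 94.39951146133255}
```

View pics/top0.png

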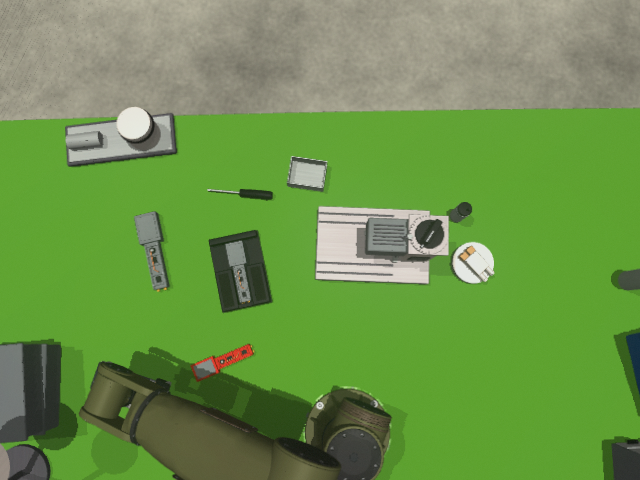

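View pics/side0.png

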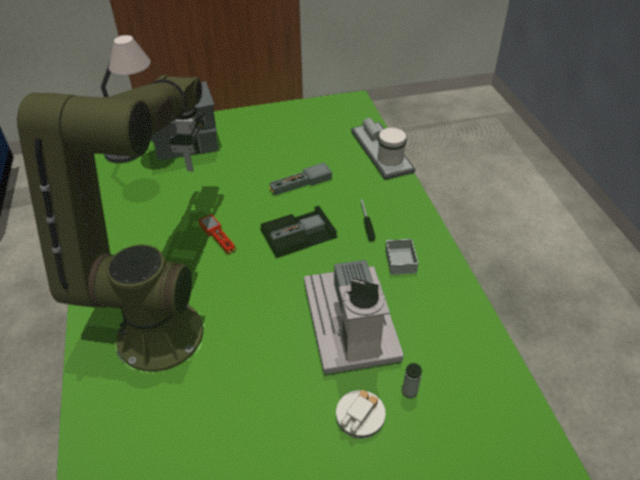

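The top view shows three sender-like parts: grey in the tray at (239,270), about 64 px long; grey loose on the bench at (152,250), about 79 px; and red at (222,362). The one in the tray fits, being the smaller grey one. The marker's bed is at (317–430, 207–283), with the column to the right and the knob at (430,235). I'll confirm in an enlarged crop.

```bash
cat > h.py <<'E'
import numpy as np,cv2
from cell import manip
from scipy.spatial.transform import Rotation as Ro
def pose(s=None):
    s=s or manip.read_state()
    return Ro.from_euler('xyz',s['eef_rot']).as_matrix(),np.array(s['eef_pos'])
def cam(n,P=None):
    i=manip.camera_info(n)
    if n!="wrist": return i['camera_matrix'],i['D'],np.array(i['R']),np.array(i['t'])
    R,p=P or pose(); T=np.array(i['tool_from_camera']); 
    Rw=R@T[:3,:3]; c=R@T[:3,3]+p
    return i['camera_matrix'],i['D'],Rw.T,-Rw.T@c
def px2w(n,uv,z,P=None):
    K,D,R,t=cam(n,P); r=cv2.undistortPoints(np.array([[uv]],float),K,D)[0,0]
    d=R.T@np.array([r[0],r[1],1]); c=-R.T@t
    return c+d*(z-c[2])/d[2]
def w2px(n,X,P=None):
    K,D,R,t=cam(n,P); return cv2.projectPoints(np.atleast_2d(np.array(X,float)),cv2.Rodrigues(R)[0],t,K,D)[0][:,0]
E
python3 - <<'E'
from h import *
im=cv2.imread('pics/top0.png')
a=cv2.resize(im[225:320,200:280],None,fx=5,fy=5,interpolation=cv2.INTER_CUBIC)
b=cv2.resize(im[200:295,312:384],None,fx=5,fy=5,interpolation=cv2.INTER_CUBIC)
b=cv2.resize(im[200:295,375:450],None,fx=5,fy=5,interpolation=cv2.INTER_CUBIC)
cv2.imwrite('pics/crop1.png',np.hstack([a,b]))
for p in [(209,238),(257,231),(271,303),(222,311)]: print('tray',px2w('top',p,30))
for p in [(234,241),(244,303)]: print('s',px2w('top',p,34))
for p in [(318,207),(430,207),(429,283.5),(316,281)]: print('bed',px2w('top',p,40))
print('knob',px2w('top',(430,235),290))
E
```

```text
tray [573.43296968 398.27045375  30.        ]
tray [591.26151871 254.76948684  30.        ]
tray [376.0530725  215.47365771  30.        ]
tray [355.89564636 359.57839423  30.        ]
s [562.05483842 322.9707299   34.        ]
s [377.71484456 294.26609914  34.        ]
bed [658.04116057  70.95550842  40.        ]
bed [ 650.75831404 -264.58395569   40.        ]
bed [ 421.67702672 -250.37865373   40.        ]
bed [436.9810212  81.8078943  40.       ]
knob [ 527.68511409 -208.18511524  290.        ]
```

View pics/crop1.png

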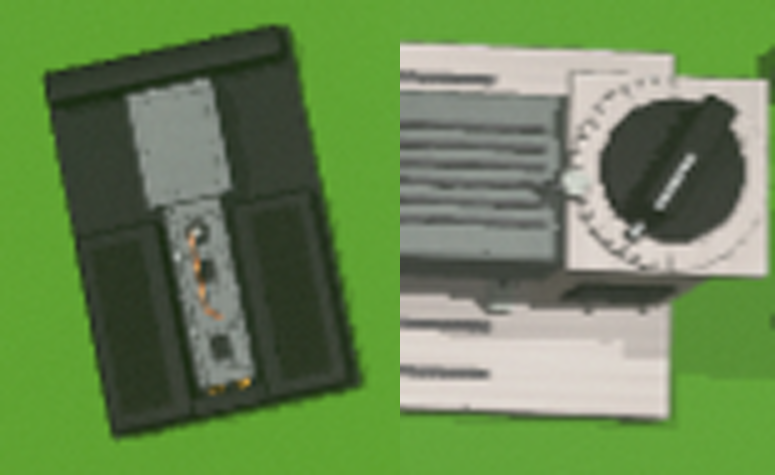

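The crop confirms the small grey sender in the tray, block top corners at full-image px (225.6,243.6), (242.4,240.6), (246.4,263), (229.4,266). The knob pointer tip is at (422,246.4) and the steel rider at about (410,236.6), so the knob turns clockwise by about 0.9 rad.

Run:
```python
from h import *
c=[px2w('top',p,34) for p in [(225.6,243.6),(242.4,240.6),(246.4,263),(229.4,266)]]
c=np.array(c);print(c, c.mean(0)); d=(c[0]+c[1]-c[2]-c[3]);print(np.degrees(np.arctan2(d[1],d[0])))
k=px2w('top',(429.4,234.4),276);i=px2w('top',(410,236.6),270);p=px2w('top',(422,246.4),270)
print(k,i,p,[np.degrees(np.arctan2(*(q-k)[1::-1])) for q in (i,p)])
s=manip.read_state();t=c.mean(0);print(t-s['eef_pos'])
```

```text
[[554.82324525 347.98086983  34.        ]
 [562.67926004 297.97120997  34.        ]
 [495.44449853 286.45939258  34.        ]
 [487.67727784 336.80131235  34.        ]] [525.15607041 317.30319618  34.        ]
9.58448657691926
[ 531.39836308 -209.65337226  276.        ] [ 527.7674329  -161.04266853  270.        ] [ 501.92261669 -190.50612875  270.        ] [np.float64(94.27172115232594), np.float64(146.99252190958777)]
[ 346.08759931 -202.47058968 -170.93555092]
```

```bash
python3 -m inch '[{"gripper":1,"dx":0.04,"dy":-0.023,"wz":6},{"gripper":1,"dx":0.076,"dy":-0.045,"wz":12},{"gripper":1,"dx":0.112,"dy":-0.066,"wz":18},{"gripper":1,"dx":0.148,"dy":-0.087,"wz":24},{"gripper":1,"dx":0.184,"dy":-0.108,"wz":28.8}]' 25
python3 -m inch '[{"gripper":1,"dx":0.034,"dy":-0.02,"dz":-0.013},{"gripper":1,"dx":0.068,"dy":-0.04,"dz":-0.026},{"gripper":1,"dx":0.102,"dy":-0.06,"dz":-0.04},{"gripper":1,"dx":0.136,"dy":-0.08,"dz":-0.055},{"gripper":1,"dx":0.162,"dy":-0.094,"dz":-0.065}]'
python3 - <<'E'
from h import *
P=pose();print(P[1],manip.read_state()['eef_rot']);im=manip.camera('wrist');cv2.imwrite('pics/w1.png',im)
E
```

```text
[179.0684711  519.77378586 204.93555092] [-3.14050109e+00 -4.29264438e-05  2.80981665e+00]validation failed for argument at $[0]...
validation failed for argument at $[0]...
```

View pics/w1.png

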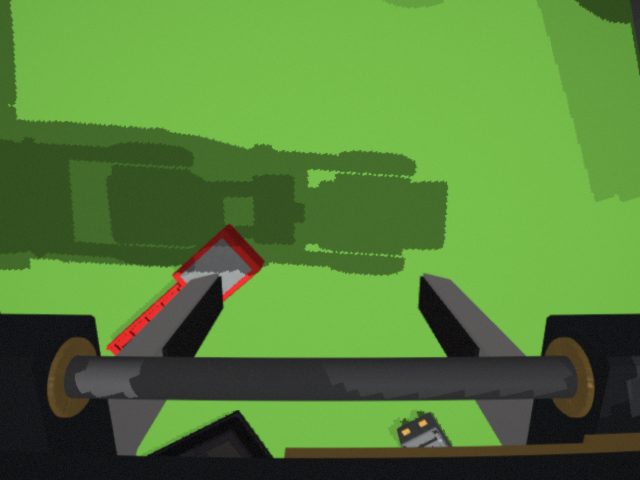

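The wrist view shows only the red sender under the gripper, because the move was refused. I'll retry with all the keys in every row.

```bash
python3 -m inch '[{"gripper":1,"dx":0.04,"dy":-0.023,"dz":0,"wx":0,"wy":0,"wz":6},{"gripper":1,"dx":0.076,"dy":-0.045,"dz":0,"wx":0,"wy":0,"wz":12},{"gripper":1,"dx":0.112,"dy":-0.066,"dz":0,"wx":0,"wy":0,"wz":18},{"gripper":1,"dx":0.148,"dy":-0.087,"dz":0,"wx":0,"wy":0,"wz":24},{"gripper":1,"dx":0.184,"dy":-0.108,"dz":0,"wx":0,"wy":0,"wz":28.8}]' 25
```

```text
clock: 0.57
eef_pos: [360.2, 413.2, 205.4]
eef_rot: [-3.141, -0.0, -2.965]
wrist_force: [0.3, 0.1, 0.1]
finger_gap: 94.2
finger_force: 0.0
```

```bash
python3 -m inch '[{"gripper":1,"dx":0.034,"dy":-0.02,"dz":-0.013,"wx":0,"wy":0,"wz":0},{"gripper":1,"dx":0.068,"dy":-0.04,"dz":-0.026,"wx":0,"wy":0,"wz":0},{"gripper":1,"dx":0.102,"dy":-0.06,"dz":-0.04,"wx":0,"wy":0,"wz":0},{"gripper":1,"dx":0.136,"dy":-0.08,"dz":-0.055,"wx":0,"wy":0,"wz":0},{"gripper":1,"dx":0.162,"dy":-0.094,"dz":-0.065,"wx":0,"wy":0,"wz":0}]'
python3 - <<'E'
from h import *
P=pose();print(P[1],manip.read_state()['eef_rot']);im=manip.camera('wrist');cv2.imwrite('pics/w2.png',im);np.savez('w2.npz',R=P[0],p=P[1])
E
```

```text
clock: 0.98
eef_pos: [522.6, 318.3, 138.8]
eef_rot: [-3.141, -0.001, -2.972]
wrist_force: [-0.5, -0.3, 0.5]
finger_gap: 94.1
finger_force: 0.0
[522.56495185 318.29479549 138.75910605] [-3.14094258e+00 -1.33890612e-03 -2.97196861e+00]
```

View pics/w2.png

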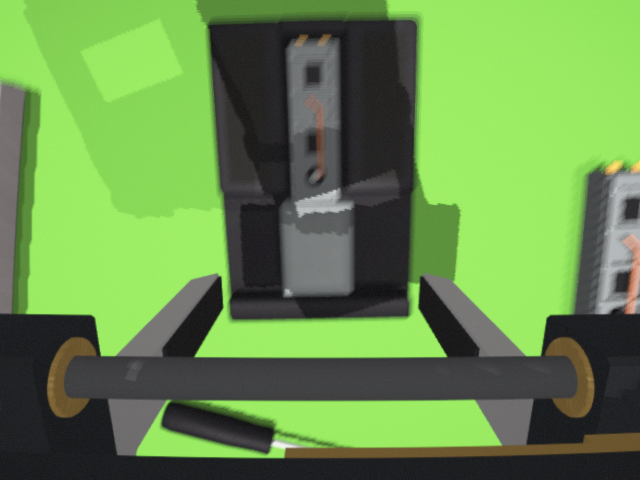

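The wrist view shows the grey block at px (281–354, 200) to (284–352, 295), with the rail running up to (290–340, 38).

Run:
```python
from h import *
f=np.load('w2.npz');P=(f['R'],f['p'])
c=np.array([px2w('wrist',p,34,P) for p in [(281,201),(354,201),(353,294),(284,296)]]);print(c,c.mean(0))
l=px2w('wrist',(288,40),28,P);r=px2w('wrist',(339,40),28,P);t=(l+r)/2;print(t,(l-r))
d=c.mean(0)-t;print(np.linalg.norm(d[:2]),np.degrees(np.arctan2(d[1],d[0])))
s=manip.read_state();print(s['eef_pos'],np.degrees(s['eef_rot']))
```

```text
[[496.97106486 286.01022485  34.        ]
 [488.17320423 337.35556816  34.        ]
 [557.51133874 349.89498561  34.        ]
 [567.90966383 298.77499875  34.        ]] [527.64131791 318.00894434  34.        ]
[386.36350863 290.86446519  28.        ] [  5.76856483 -33.81792486   0.        ]
143.86188565339725 10.87601138962134
[525.2853869  315.76361411 136.77175961] [-1.79887200e+02 -1.54874336e-01 -1.70428117e+02]
```

```bash
python3 -m inch '[{"gripper":1,"dx":0.002,"dy":0.002,"dz":-0.03,"wx":0,"wy":0,"wz":0.7},{"gripper":1,"dx":0.002,"dy":0.002,"dz":-0.06,"wx":0,"wy":0,"wz":0.7},{"gripper":1,"dx":0.002,"dy":0.002,"dz":-0.09,"wx":0,"wy":0,"wz":0.7},{"gripper":1,"dx":0.002,"dy":0.002,"dz":-0.115,"wx":0,"wy":0,"wz":0.7},{"gripper":1,"dx":0.002,"dy":0.002,"dz":-0.127,"wx":0,"wy":0,"wz":0.7}]' 25
python3 -m inch '[{"gripper":0,"dx":0,"dy":0,"dz":0,"wx":0,"wy":0,"wz":0},{"gripper":0,"dx":0,"dy":0,"dz":0,"wx":0,"wy":0,"wz":0},{"gripper":0,"dx":0,"dy":0,"dz":0,"wx":0,"wy":0,"wz":0},{"gripper":0,"dx":0,"dy":0,"dz":0,"wx":0,"wy":0,"wz":0},{"gripper":0,"dx":0,"dy":0,"dz":0,"wx":0,"wy":0,"wz":0}]' 25
```

```text
clock: 1.45
eef_pos: [521.3, 321.8, 9.9]
eef_rot: [-3.14, -0.004, -2.959]
wrist_force: [-0.5, -0.3, -0.2]
finger_gap: 93.9
finger_force: 0.0
clock: 1.87
eef_pos: [523.4, 322.9, 14.9]
eef_rot: [3.141, 0.002, -2.958]
wrist_force: [0.5, -0.4, -0.9]
finger_gap: 64.3
finger_force: 0.0
```

```bash
python3 -m inch '[{"gripper":0,"dx":0,"dy":0,"dz":0,"wx":0,"wy":0,"wz":0},{"gripper":0,"dx":0,"dy":0,"dz":-0.001,"wx":0,"wy":0,"wz":0},{"gripper":0,"dx":0,"dy":0,"dz":-0.002,"wx":0,"wy":0,"wz":0},{"gripper":0,"dx":0,"dy":0,"dz":-0.002,"wx":0,"wy":0,"wz":0},{"gripper":0,"dx":0,"dy":0,"dz":-0.002,"wx":0,"wy":0,"wz":0}]' 30
python3 -m inch '[{"gripper":0,"dx":0,"dy":0,"dz":0.005,"wx":0,"wy":0,"wz":0},{"gripper":0,"dx":0,"dy":0,"dz":0.02,"wx":0,"wy":0,"wz":0},{"gripper":0,"dx":0,"dy":0,"dz":0.05,"wx":0,"wy":0,"wz":0},{"gripper":0,"dx":0,"dy":0,"dz":0.085,"wx":0,"wy":0,"wz":0},{"gripper":0,"dx":0,"dy":0,"dz":0.11,"wx":0,"wy":0,"wz":0}]' 30
```

```text
clock: 2.28
eef_pos: [523.4, 322.6, 13.6]
eef_rot: [3.142, 0.002, -2.958]
wrist_force: [-7.0, -5.6, 20.2]
finger_gap: 52.1
finger_force: 30.0
clock: 2.7
eef_pos: [523.0, 322.7, 124.1]
eef_rot: [3.141, 0.001, -2.959]
wrist_force: [0.6, -0.1, -0.7]
finger_gap: 52.0
finger_force: 29.8
```

```bash
python3 -m inch '[{"gripper":0,"dx":0,"dy":-0.01,"dz":0,"wx":0,"wy":0,"wz":-7},{"gripper":0,"dx":0.002,"dy":-0.025,"dz":0,"wx":0,"wy":0,"wz":-14},{"gripper":0,"dx":0.004,"dy":-0.04,"dz":0,"wx":0,"wy":0,"wz":-21},{"gripper":0,"dx":0.006,"dy":-0.06,"dz":0,"wx":0,"wy":0,"wz":-28},{"gripper":0,"dx":0.008,"dy":-0.08,"dz":0,"wx":0,"wy":0,"wz":-35}]'
python3 -m inch '[{"gripper":0,"dx":0,"dy":-0.02,"dz":0,"wx":0,"wy":0,"wz":-7},{"gripper":0,"dx":0.002,"dy":-0.04,"dz":0,"wx":0,"wy":0,"wz":-14},{"gripper":0,"dx":0.004,"dy":-0.06,"dz":0,"wx":0,"wy":0,"wz":-21},{"gripper":0,"dx":0.006,"dy":-0.08,"dz":0,"wx":0,"wy":0,"wz":-28},{"gripper":0,"dx":0.008,"dy":-0.1,"dz":0,"wx":0,"wy":0,"wz":-35}]'
python3 -m inch '[{"gripper":0,"dx":0,"dy":-0.018,"dz":0,"wx":0,"wy":0,"wz":-7},{"gripper":0,"dx":0,"dy":-0.036,"dz":0,"wx":0,"wy":0,"wz":-14},{"gripper":0,"dx":0,"dy":-0.054,"dz":0,"wx":0,"wy":0,"wz":-21},{"gripper":0,"dx":0,"dy":-0.072,"dz":0,"wx":0,"wy":0,"wz":-28},{"gripper":0,"dx":0,"dy":-0.085,"dz":0,"wx":0,"wy":0,"wz":-33}]'
python3 - <<'E'
from h import *
s=manip.read_state();print(s['eef_pos'],np.degrees(s['eef_rot']))
im=manip.camera('top');cv2.imwrite('pics/t2.png',im)
s=manip.read_state();P=pose(s);np.savez('w3.npz',R=P[0],p=P[1]);w=manip.camera('wrist')
cv2.imwrite('pics/w3.png',w)
E
```

```text
clock: 3.12
eef_pos: [530.6, 241.9, 121.4]
eef_rot: [-3.142, -0.0, 2.708]
wrist_force: [0.4, -1.2, -1.5]
finger_gap: 52.1
finger_force: 29.8
clock: 3.53
eef_pos: [538.7, 141.6, 121.4]
eef_rot: [-3.141, -0.0, 2.097]
wrist_force: [0.8, -0.0, -1.3]
finger_gap: 51.3
finger_force: 29.8
clock: 3.95
eef_pos: [538.6, 56.3, 121.5]
eef_rot: [-3.141, -0.0, 1.52]
wrist_force: [-0.3, -0.2, -1.8]
finger_gap: 51.8
finger_force: 29.8
[538.64161694  56.27411598 121.4579304 ] [-1.79990079e+02 -5.72938486e-05  8.70760958e+01]
```

View pics/w3.png

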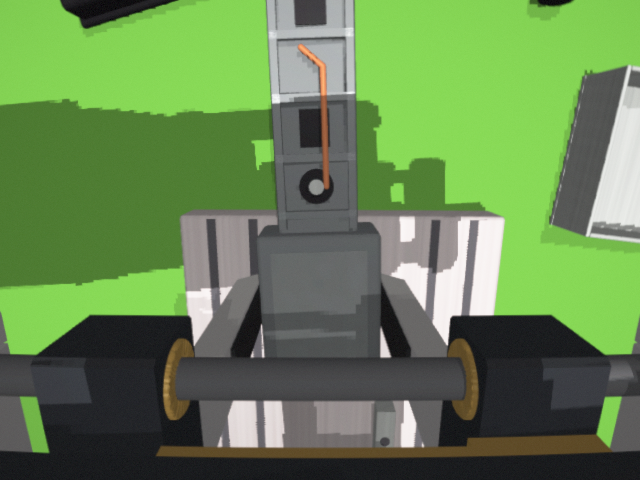

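The wrist view shows the sender held square, the bed's loading edge from (183,214) to (502,217), its sides at (183,240) and (500,240), and the fence end with a screw at (385,425).

Run:
```python
from h import *
f=np.load('w3.npz');P=(f['R'],f['p'])
a=px2w('wrist',(183,214),40,P);b=px2w('wrist',(502,217),40,P);d=b-a
print(a,b,np.linalg.norm(d),np.degrees(np.arctan2(d[1],d[0])))
v=d/np.linalg.norm(d);u=np.array([v[1],-v[0],0]);o=(a+b)/2+165*u;print('origin',o,'u',u)
# sender: block rear edge corners at top, rail edges
z=P[1][2]-7.6
l=px2w('wrist',(262,227),z+28,P);r=px2w('wrist',(378,226),z+28,P);print('blk rear',l,r,np.linalg.norm(l-r))
A=[px2w('wrist',p,z+26,P) for p in[(271,40),(354,40),(278,220),(356,220)]]
m0=(A[0]+A[1])/2;m1=(A[2]+A[3])/2;e=m1-m0;print(m0,m1,np.degrees(np.arctan2(e[1],e[0])))
for X in [(385,405)]:
  w=px2w('wrist',X,54,P);q=w-o;print('fence',w,q@u,q@v)
```

```text
[448.28595858  84.66017564  40.        ] [660.0282712   70.68035936  40.        ] 212.20330397586025 -3.7773445628458284
origin [543.28702172 -86.9712858   40.        ] u [-0.06587935 -0.9978276   0.        ]
blk rear [516.23823022  92.39129638 141.83611684] [563.05140178  90.14198408 141.83611684] 46.867178684624996
[540.86193435 161.66110615 139.83611684] [538.5598208   93.62844184 139.83611684] -91.93805552534818
fence [577.39215624 -57.74444541  54.        ] -31.410172065574812 32.10559906654296
```

```bash
python3 -m inch '[{"gripper":0,"dx":0.001,"dy":-0.015,"dz":-0.01,"wx":0,"wy":0,"wz":0},{"gripper":0,"dx":0.002,"dy":-0.03,"dz":-0.03,"wx":0,"wy":0,"wz":0},{"gripper":0,"dx":0.003,"dy":-0.042,"dz":-0.05,"wx":0,"wy":0,"wz":0},{"gripper":0,"dx":0.004,"dy":-0.048,"dz":-0.065,"wx":0,"wy":0,"wz":0},{"gripper":0,"dx":0.004,"dy":-0.048,"dz":-0.071,"wx":0,"wy":0,"wz":0}]'
python3 -m inch '[{"gripper":0,"dx":0,"dy":0,"dz":0,"wx":0,"wy":0,"wz":0},{"gripper":0,"dx":0,"dy":0,"dz":-0.001,"wx":0,"wy":0,"wz":0},{"gripper":0,"dx":0,"dy":0,"dz":-0.002,"wx":0,"wy":0,"wz":0},{"gripper":0,"dx":0,"dy":0,"dz":-0.0025,"wx":0,"wy":0,"wz":0},{"gripper":0,"dx":0,"dy":0,"dz":-0.003,"wx":0,"wy":0,"wz":0}]'
```

```text
clock: 4.47
eef_pos: [541.9, 9.2, 48.4]
eef_rot: [-3.139, -0.0, 1.529]
wrist_force: [-0.3, 0.1, -1.4]
finger_gap: 51.6
finger_force: 29.8
clock: 4.88
eef_pos: [543.1, 9.9, 48.1]
eef_rot: [3.14, -0.0, 1.528]
wrist_force: [-1.0, 0.1, -2.3]
finger_gap: 51.8
finger_force: 29.8
```

```bash
python3 -m inch '[{"gripper":0,"dx":0,"dy":0,"dz":-0.0005,"wx":0,"wy":0,"wz":0},{"gripper":0,"dx":0,"dy":0,"dz":-0.001,"wx":0,"wy":0,"wz":0},{"gripper":0,"dx":0,"dy":0,"dz":-0.0015,"wx":0,"wy":0,"wz":0},{"gripper":0,"dx":0,"dy":0,"dz":-0.002,"wx":0,"wy":0,"wz":0},{"gripper":0,"dx":0,"dy":0,"dz":-0.002,"wx":0,"wy":0,"wz":0}]'
```

```text
clock: 5.3
eef_pos: [543.1, 9.8, 47.6]
eef_rot: [3.141, -0.0, 1.527]
wrist_force: [-11.0, 2.2, 22.6]
finger_gap: 52.4
finger_force: 29.8
```

```bash
python3 -m inch '[{"gripper":1,"dx":0,"dy":0,"dz":0.001,"wx":0,"wy":0,"wz":0},{"gripper":1,"dx":0,"dy":0,"dz":0.001,"wx":0,"wy":0,"wz":0},{"gripper":1,"dx":0,"dy":0,"dz":0.001,"wx":0,"wy":0,"wz":0},{"gripper":1,"dx":0,"dy":0,"dz":0.001,"wx":0,"wy":0,"wz":0},{"gripper":1,"dx":0,"dy":0,"dz":0.001,"wx":0,"wy":0,"wz":0}]'
python3 -m inch '[{"gripper":1,"dx":0.001,"dy":0.01,"dz":0.001,"wx":0,"wy":0,"wz":0},{"gripper":1,"dx":0.002,"dy":0.035,"dz":0.001,"wx":0,"wy":0,"wz":0},{"gripper":1,"dx":0.003,"dy":0.065,"dz":0.001,"wx":0,"wy":0,"wz":0},{"gripper":1,"dx":0.004,"dy":0.095,"dz":0.001,"wx":0,"wy":0,"wz":0},{"gripper":1,"dx":0.005,"dy":0.11,"dz":0.001,"wx":0,"wy":0,"wz":0}]'
python3 - <<'E'
from h import *
s=manip.read_state();P=pose(s);w=manip.camera('wrist');np.savez('w4.npz',R=P[0],p=P[1]);print(s['eef_pos'],s['eef_rot'],s['finger_gap'])
t=manip.camera('top')[195:300,300:460];cv2.imwrite('pics/t4.png',t)
cv2.imwrite('pics/w4.png',np.vstack([cv2.resize(t,(480,315),interpolation=cv2.INTER_CUBIC),cv2.resize(w,(480,270))[:270]]) )
cv2.imwrite('pics/w4full.png',w)
E
```

```text
clock: 5.72
eef_pos: [542.8, 9.5, 46.3]
eef_rot: [-3.141, -0.0, 1.527]
wrist_force: [0.5, 0.3, 0.2]
finger_gap: 81.9
finger_force: 0.0
clock: 6.13
eef_pos: [547.6, 122.8, 47.5]
eef_rot: [3.141, -0.0, 1.528]
wrist_force: [0.1, -0.7, -0.2]
finger_gap: 93.8
finger_force: 0.0
[547.5860488  122.83427381  47.49931972] [ 3.14149773e+00 -3.97563833e-04  1.52837885e+00] 93.79873982535403
```

View pics/w4.png

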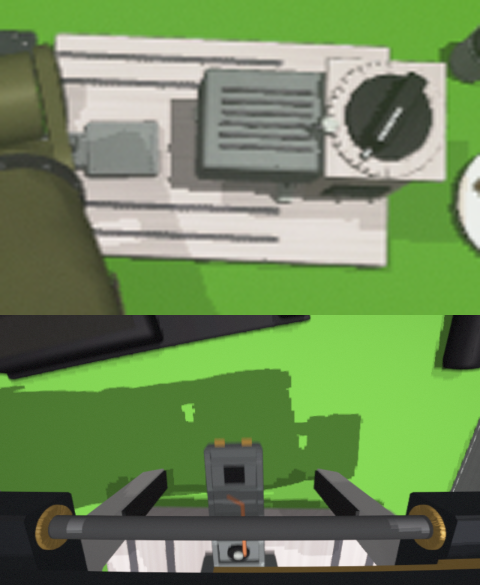

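The top view shows the sender flat on the bed, block at crop px (83–158, 121–176), head front edge at x≈197, and the rail between the open fingers in the wrist view.

Run:
```python
from h import *
q=lambda x,y,z:px2w('top',(300+x/3,195+y/3),z)
c=np.array([q(88,122,68),q(158,121,68),q(157,176,68),q(88,173,68)]);print(c,c.mean(0))
e=[q(57,35,40),q(388,48,40),q(387,266,40)];print(np.array(e))
d=e[1]-e[0];u=d/np.linalg.norm(d);v=np.array([-u[1],u[0],0]);print(np.degrees(np.arctan2(u[1],u[0])),np.linalg.norm(d),np.linalg.norm(e[2]-e[1]))
o=e[1]-170*u-110*v;o2=e[2]-170*u+110*v;print(o,o2)
h=[q(203,71,230),q(197,178,230)];print(np.array(h))
k=q(389,118,276);print('knob',k,k-125*u)
```

```text
[[566.28470318  39.88359845  68.        ]
 [565.72262962 -28.17380082  68.        ]
 [511.90889724 -25.55091233  68.        ]
 [516.37246806  41.14220941  68.        ]] [540.07217453   6.82527368  68.        ]
[[ 658.98886949   67.94622754   40.        ]
 [ 638.60448577 -261.96585246   40.        ]
 [ 421.18666534 -250.35529584   40.        ]]
-93.53565798699088 330.5412283381623 217.72761345675272
[539.29771023 -85.50575971  40.        ] [541.46114437 -87.46254064  40.        ]
[[583.92457511 -58.52506357 230.        ]
 [489.72710454 -50.068294   230.        ]]
knob [ 531.55426774 -210.34145793  276.        ] [539.26298226 -85.57938148 276.        ]
```

```bash
python3 -m inch '[{"gripper":1,"dx":-0.001,"dy":0,"dz":-0.001,"wx":0,"wy":0,"wz":0},{"gripper":1,"dx":-0.002,"dy":0,"dz":-0.0035,"wx":0,"wy":0,"wz":0},{"gripper":0,"dx":-0.002,"dy":0,"dz":-0.0035,"wx":0,"wy":0,"wz":0},{"gripper":0,"dx":-0.002,"dy":0,"dz":-0.0035,"wx":0,"wy":0,"wz":0},{"gripper":0,"dx":-0.002,"dy":0,"dz":-0.0035,"wx":0,"wy":0,"wz":0}]' 20
python3 -m inch '[{"gripper":0,"dx":0,"dy":0,"dz":0,"wx":0,"wy":0,"wz":0},{"gripper":0,"dx":0,"dy":0,"dz":0,"wx":0,"wy":0,"wz":0},{"gripper":0,"dx":0,"dy":0,"dz":0,"wx":0,"wy":0,"wz":0},{"gripper":0,"dx":0,"dy":0,"dz":0,"wx":0,"wy":0,"wz":0},{"gripper":0,"dx":0,"dy":0,"dz":0,"wx":0,"wy":0,"wz":0}]' 20
python3 -m inch '[{"gripper":0,"dx":0,"dy":0,"dz":0,"wx":0,"wy":0,"wz":0},{"gripper":0,"dx":0,"dy":0,"dz":0,"wx":0,"wy":0,"wz":0},{"gripper":0,"dx":0,"dy":0,"dz":0,"wx":0,"wy":0,"wz":0},{"gripper":0,"dx":0,"dy":0,"dz":0,"wx":0,"wy":0,"wz":0},{"gripper":0,"dx":0,"dy":0,"dz":0,"wx":0,"wy":0,"wz":0}]' 20
```

```text
clock: 6.65
eef_pos: [545.9, 118.9, 44.0]
eef_rot: [-3.142, 0.0, 1.526]
wrist_force: [0.1, -0.6, -0.2]
finger_gap: 77.5
finger_force: 0.0
clock: 7.07
eef_pos: [545.8, 119.5, 44.0]
eef_rot: [3.142, -0.0, 1.527]
wrist_force: [-0.1, 0.1, -0.1]
finger_gap: 44.2
finger_force: 0.0
clock: 7.48
eef_pos: [545.8, 119.6, 43.9]
eef_rot: [-3.142, -0.0, 1.527]
wrist_force: [0.1, 1.0, -0.0]
finger_gap: 33.5
finger_force: 19.9
```

```bash
python3 -m inch '[{"gripper":0,"dx":0,"dy":-0.005,"dz":0,"wx":0,"wy":0,"wz":-0.4},{"gripper":0,"dx":-0.001,"dy":-0.015,"dz":0,"wx":0,"wy":0,"wz":-1},{"gripper":0,"dx":-0.002,"dy":-0.03,"dz":0,"wx":0,"wy":0,"wz":-1},{"gripper":0,"dx":-0.003,"dy":-0.045,"dz":0,"wx":0,"wy":0,"wz":-1},{"gripper":0,"dx":-0.0035,"dy":-0.06,"dz":0,"wx":0,"wy":0,"wz":-1}]' 25
python3 -m inch '[{"gripper":0,"dx":-0.001,"dy":-0.012,"dz":0,"wx":0,"wy":0,"wz":0},{"gripper":0,"dx":-0.0015,"dy":-0.024,"dz":0,"wx":0,"wy":0,"wz":0},{"gripper":0,"dx":-0.002,"dy":-0.034,"dz":0,"wx":0,"wy":0,"wz":0},{"gripper":0,"dx":-0.0025,"dy":-0.042,"dz":0,"wx":0,"wy":0,"wz":0},{"gripper":0,"dx":-0.0025,"dy":-0.042,"dz":0,"wx":0,"wy":0,"wz":0}]' 25
python3 -m inch '[{"gripper":0,"dx":0.001,"dy":0,"dz":0,"wx":0,"wy":0,"wz":0},{"gripper":0,"dx":0.002,"dy":0,"dz":0,"wx":0,"wy":0,"wz":0},{"gripper":0,"dx":0.003,"dy":0,"dz":0,"wx":0,"wy":0,"wz":0},{"gripper":0,"dx":0.004,"dy":0,"dz":0,"wx":0,"wy":0,"wz":0},{"gripper":0,"dx":0.004,"dy":0,"dz":0,"wx":0,"wy":0,"wz":0}]' 25
```

```text
clock: 7.9
eef_pos: [542.0, 58.2, 43.9]
eef_rot: [-3.142, 0.0, 1.509]
wrist_force: [0.9, 1.5, -1.4]
finger_gap: 34.0
finger_force: 24.9
clock: 8.32
eef_pos: [539.8, 16.1, 43.9]
eef_rot: [-3.142, 0.0, 1.508]
wrist_force: [-0.6, -0.5, -0.1]
finger_gap: 34.0
finger_force: 24.9
clock: 8.73
eef_pos: [544.0, 17.9, 43.9]
eef_rot: [3.141, -0.0, 1.51]
wrist_force: [-0.3, 1.0, 0.4]
finger_gap: 33.8
finger_force: 24.9
```

Now I'll push towards the fence (+x world) until there is contact.

```bash
for i in 1 ; do python3 -m inch '[{"gripper":0,"dx":0.001,"dy":0,"dz":0,"wx":0,"wy":0,"wz":0},{"gripper":0,"dx":0.0015,"dy":0,"dz":0,"wx":0,"wy":0,"wz":0},{"gripper":0,"dx":0.002,"dy":0,"dz":0,"wx":0,"wy":0,"wz":0},{"gripper":0,"dx":0.0025,"dy":0,"dz":0,"wx":0,"wy":0,"wz":0},{"gripper":0,"dx":0.0025,"dy":0,"dz":0,"wx":0,"wy":0,"wz":0}]' 25; done
python3 -m inch '[{"gripper":0,"dx":0,"dy":-0.001,"dz":0,"wx":0,"wy":0,"wz":0},{"gripper":0,"dx":0,"dy":-0.002,"dz":0,"wx":0,"wy":0,"wz":0},{"gripper":0,"dx":0,"dy":-0.004,"dz":0,"wx":0,"wy":0,"wz":0},{"gripper":0,"dx":0,"dy":-0.006,"dz":0,"wx":0,"wy":0,"wz":0},{"gripper":0,"dx":0,"dy":-0.006,"dz":0,"wx":0,"wy":0,"wz":0}]' 25
```

```text
clock: 9.15
eef_pos: [546.4, 17.5, 43.9]
eef_rot: [3.142, 0.0, 1.51]
wrist_force: [0.3, 0.7, 0.4]
finger_gap: 33.6
finger_force: 24.9
clock: 9.57
eef_pos: [546.3, 11.1, 43.9]
eef_rot: [3.142, 0.0, 1.509]
wrist_force: [0.2, -0.7, 0.4]
finger_gap: 33.7
finger_force: 24.9
```

```bash
python3 -m inch '[{"gripper":0,"dx":0,"dy":-0.001,"dz":0,"wx":0,"wy":0,"wz":0},{"gripper":0,"dx":0,"dy":-0.002,"dz":0,"wx":0,"wy":0,"wz":0},{"gripper":0,"dx":0,"dy":-0.003,"dz":0,"wx":0,"wy":0,"wz":0},{"gripper":0,"dx":0,"dy":-0.004,"dz":0,"wx":0,"wy":0,"wz":0},{"gripper":0,"dx":0,"dy":-0.005,"dz":0,"wx":0,"wy":0,"wz":0}]' 25
python3 -m inch '[{"gripper":0,"dx":0.0005,"dy":0,"dz":0,"wx":0,"wy":0,"wz":0},{"gripper":0,"dx":0.001,"dy":0,"dz":0,"wx":0,"wy":0,"wz":0},{"gripper":0,"dx":0.0015,"dy":0,"dz":0,"wx":0,"wy":0,"wz":0},{"gripper":0,"dx":0.002,"dy":0,"dz":0,"wx":0,"wy":0,"wz":0},{"gripper":0,"dx":0.002,"dy":0,"dz":0,"wx":0,"wy":0,"wz":0}]' 25
```

```text
clock: 9.98
eef_pos: [546.3, 6.4, 43.9]
eef_rot: [-3.142, -0.0, 1.51]
wrist_force: [0.5, 0.3, -0.2]
finger_gap: 34.2
finger_force: 24.9
clock: 10.4
eef_pos: [548.4, 6.5, 43.9]
eef_rot: [3.142, 0.0, 1.51]
wrist_force: [-0.3, 0.9, -1.3]
finger_gap: 33.6
finger_force: 24.9
```

```bash
python3 -m inch '[{"gripper":0,"dx":0.0005,"dy":0,"dz":0,"wx":0,"wy":0,"wz":0},{"gripper":0,"dx":0.001,"dy":0,"dz":0,"wx":0,"wy":0,"wz":0},{"gripper":0,"dx":0.0015,"dy":0,"dz":0,"wx":0,"wy":0,"wz":0},{"gripper":0,"dx":0.002,"dy":0,"dz":0,"wx":0,"wy":0,"wz":0},{"gripper":0,"dx":0.002,"dy":0,"dz":0,"wx":0,"wy":0,"wz":0}]' 25
python3 -m inch '[{"gripper":0,"dx":0,"dy":-0.001,"dz":0,"wx":0,"wy":0,"wz":0},{"gripper":0,"dx":0,"dy":-0.0015,"dz":0,"wx":0,"wy":0,"wz":0},{"gripper":0,"dx":0,"dy":-0.002,"dz":0,"wx":0,"wy":0,"wz":0},{"gripper":0,"dx":0,"dy":-0.0025,"dz":0,"wx":0,"wy":0,"wz":0},{"gripper":0,"dx":0,"dy":-0.0025,"dz":0,"wx":0,"wy":0,"wz":0}]' 25
python3 - <<'E'
from h import *
s=manip.read_state();P=pose(s);print(s['moment'],s['wrist_force'])
t=manip.camera('top')[195:300,330:460];w=manip.camera('side')[255:380,290:420]
cv2.imwrite('pics/t5.png',np.hstack([cv2.resize(t,(390,315),interpolation=cv2.INTER_CUBIC),cv2.resize(w,(390,315),interpolation=cv2.INTER_CUBIC)]))
E
```

```text
clock: 10.82
eef_pos: [549.8, 6.7, 43.9]
eef_rot: [-3.14, -0.0, 1.509]
wrist_force: [-6.6, -0.1, 4.2]
finger_gap: 33.7
finger_force: 24.9
clock: 11.23
eef_pos: [550.0, 4.8, 43.9]
eef_rot: [-3.141, -0.001, 1.509]
wrist_force: [-4.5, 6.1, 3.4]
finger_gap: 33.9
finger_force: 25.0
[ 1.07722306  0.92902705 -0.63044982] [-4.46327516  6.11819364  3.44606381]
```

```bash
python3 -m inch '[{"gripper":0,"dx":0,"dy":-0.0005,"dz":0,"wx":0,"wy":0,"wz":0},{"gripper":0,"dx":0,"dy":-0.001,"dz":0,"wx":0,"wy":0,"wz":0},{"gripper":0,"dx":0,"dy":-0.0015,"dz":0,"wx":0,"wy":0,"wz":0},{"gripper":0,"dx":0,"dy":-0.002,"dz":0,"wx":0,"wy":0,"wz":0},{"gripper":0,"dx":0,"dy":-0.002,"dz":0,"wx":0,"wy":0,"wz":0}]' 25
python3 -m inch '[{"gripper":0,"dx":0.0005,"dy":0,"dz":0,"wx":0,"wy":0,"wz":0},{"gripper":0,"dx":0.001,"dy":0,"dz":0,"wx":0,"wy":0,"wz":0},{"gripper":0,"dx":0.0015,"dy":0,"dz":0,"wx":0,"wy":0,"wz":0},{"gripper":0,"dx":0.0015,"dy":0,"dz":0,"wx":0,"wy":0,"wz":0},{"gripper":0,"dx":0.0015,"dy":0,"dz":0,"wx":0,"wy":0,"wz":0}]' 25
python3 - <<'E'
from h import *
s=manip.read_state();print(s['moment'])
E
```

```text
clock: 11.75
eef_pos: [550.0, 2.8, 43.9]
eef_rot: [-3.141, -0.001, 1.509]
wrist_force: [-5.1, 4.7, 3.4]
finger_gap: 33.6
finger_force: 25.0
clock: 12.17
eef_pos: [550.4, 2.8, 43.9]
eef_rot: [-3.138, -0.001, 1.509]
wrist_force: [-14.6, 5.1, 9.3]
finger_gap: 33.8
finger_force: 25.0
[ 0.99794421  2.58855832 -0.5491234 ]
```

View pics/t5.png

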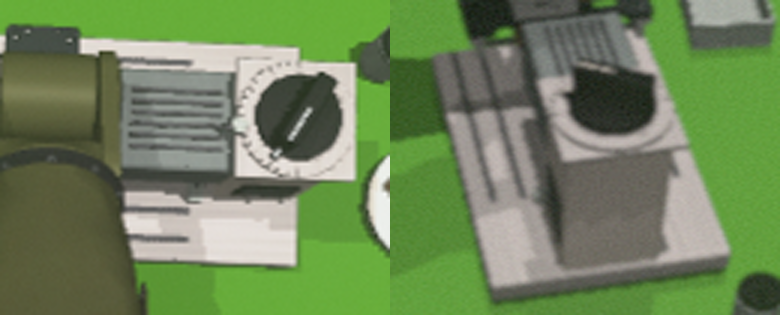

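The view is obstructed by the arm, but the forces tell: the fence is touched, and the end stop isn't reached yet because the sender still slides in y at about 5 N. I'll ease off sideways and push on.

```bash
python3 -m inch '[{"gripper":0,"dx":-0.0015,"dy":-0.0005,"dz":0,"wx":0,"wy":0,"wz":0},{"gripper":0,"dx":-0.002,"dy":-0.001,"dz":0,"wx":0,"wy":0,"wz":0},{"gripper":0,"dx":-0.002,"dy":-0.002,"dz":0,"wx":0,"wy":0,"wz":0},{"gripper":0,"dx":-0.002,"dy":-0.003,"dz":0,"wx":0,"wy":0,"wz":0},{"gripper":0,"dx":-0.002,"dy":-0.003,"dz":0,"wx":0,"wy":0,"wz":0}]' 25
python3 -m inch '[{"gripper":0,"dx":0,"dy":-0.0005,"dz":0,"wx":0,"wy":0,"wz":0},{"gripper":0,"dx":0,"dy":-0.001,"dz":0,"wx":0,"wy":0,"wz":0},{"gripper":0,"dx":0,"dy":-0.0015,"dz":0,"wx":0,"wy":0,"wz":0},{"gripper":0,"dx":0,"dy":-0.002,"dz":0,"wx":0,"wy":0,"wz":0},{"gripper":0,"dx":0,"dy":-0.002,"dz":0,"wx":0,"wy":0,"wz":0}]' 25
```

```text
clock: 12.58
eef_pos: [549.8, -0.6, 43.9]
eef_rot: [-3.141, -0.001, 1.509]
wrist_force: [-2.0, 6.4, 0.2]
finger_gap: 33.8
finger_force: 25.0
clock: 13.0
eef_pos: [549.9, -0.8, 43.9]
eef_rot: [-3.141, -0.003, 1.51]
wrist_force: [-1.2, 19.9, 1.0]
finger_gap: 33.9
finger_force: 25.0
```

```bash
python3 -m inch '[{"gripper":0,"dx":0.0005,"dy":0.0005,"dz":0,"wx":0,"wy":0,"wz":0},{"gripper":0,"dx":0.001,"dy":0.001,"dz":0,"wx":0,"wy":0,"wz":0},{"gripper":0,"dx":0.0015,"dy":0.001,"dz":0,"wx":0,"wy":0,"wz":0},{"gripper":0,"dx":0.0015,"dy":0.001,"dz":0,"wx":0,"wy":0,"wz":0},{"gripper":0,"dx":0.0015,"dy":0.001,"dz":0,"wx":0,"wy":0,"wz":0}]' 25
python3 -m inch '[{"gripper":0.4,"dx":-0.0005,"dy":0,"dz":0,"wx":0,"wy":0,"wz":0},{"gripper":0.8,"dx":-0.0005,"dy":0,"dz":0,"wx":0,"wy":0,"wz":0},{"gripper":1,"dx":-0.0005,"dy":0,"dz":0,"wx":0,"wy":0,"wz":0},{"gripper":1,"dx":-0.0005,"dy":0,"dz":0,"wx":0,"wy":0,"wz":0},{"gripper":1,"dx":-0.0005,"dy":0,"dz":0,"wx":0,"wy":0,"wz":0}]' 25
python3 -m inch '[{"gripper":1,"dx":0,"dy":0.01,"dz":0,"wx":0,"wy":0,"wz":0},{"gripper":1,"dx":0,"dy":0.035,"dz":0,"wx":0,"wy":0,"wz":0},{"gripper":1,"dx":0,"dy":0.065,"dz":0.005,"wx":0,"wy":0,"wz":0},{"gripper":1,"dx":0,"dy":0.09,"dz":0.03,"wx":0,"wy":0,"wz":0},{"gripper":1,"dx":0,"dy":0.1,"dz":0.07,"wx":0,"wy":0,"wz":0}]' 25
python3 -m inch '[{"gripper":1,"dx":0,"dy":0,"dz":0.04,"wx":0,"wy":0,"wz":0},{"gripper":1,"dx":0,"dy":0,"dz":0.08,"wx":0,"wy":0,"wz":0},{"gripper":1,"dx":0,"dy":0,"dz":0.12,"wx":0,"wy":0,"wz":0},{"gripper":1,"dx":0,"dy":0,"dz":0.16,"wx":0,"wy":0,"wz":0},{"gripper":1,"dx":0,"dy":0,"dz":0.2,"wx":0,"wy":0,"wz":0}]' 25
```

```text
clock: 13.42
eef_pos: [550.2, -0.7, 43.9]
eef_rot: [-3.138, -0.002, 1.51]
wrist_force: [-11.8, 12.9, 8.7]
finger_gap: 33.5
finger_force: 25.0
clock: 13.83
eef_pos: [551.0, -2.2, 44.0]
eef_rot: [3.141, 0.0, 1.509]
wrist_force: [0.0, 0.6, -1.0]
finger_gap: 60.8
finger_force: 0.0
clock: 14.25
eef_pos: [548.6, 101.0, 111.6]
eef_rot: [-3.135, 0.001, 1.511]
wrist_force: [0.5, 1.1, 0.4]
finger_gap: 92.4
finger_force: 0.0
clock: 14.67
eef_pos: [550.2, 98.7, 316.2]
eef_rot: [3.141, -0.0, 1.51]
wrist_force: [0.6, 0.3, 0.2]
finger_gap: 94.2
finger_force: 0.0
```

```bash
python3 -m inch '[{"gripper":1,"dx":0,"dy":-0.01,"dz":0.03,"wx":0,"wy":0,"wz":6},{"gripper":1,"dx":-0.002,"dy":-0.03,"dz":0.06,"wx":0,"wy":0,"wz":12},{"gripper":1,"dx":-0.004,"dy":-0.06,"dz":0.08,"wx":0,"wy":0,"wz":18},{"gripper":1,"dx":-0.006,"dy":-0.09,"dz":0.084,"wx":0,"wy":0,"wz":25},{"gripper":1,"dx":-0.008,"dy":-0.12,"dz":0.084,"wx":0,"wy":0,"wz":31}]'
python3 -m inch '[{"gripper":1,"dx":-0.002,"dy":-0.04,"dz":0,"wx":0,"wy":0,"wz":6},{"gripper":1,"dx":-0.004,"dy":-0.08,"dz":0,"wx":0,"wy":0,"wz":12},{"gripper":1,"dx":-0.006,"dy":-0.12,"dz":0,"wx":0,"wy":0,"wz":18},{"gripper":1,"dx":-0.008,"dy":-0.16,"dz":0,"wx":0,"wy":0,"wz":24},{"gripper":1,"dx":-0.0105,"dy":-0.189,"dz":0,"wx":0,"wy":0,"wz":29}]'
python3 -m inch '[{"gripper":1,"dx":0,"dy":0,"dz":0,"wx":0,"wy":0,"wz":0},{"gripper":1,"dx":0,"dy":0,"dz":0,"wx":0,"wy":0,"wz":0},{"gripper":1,"dx":0,"dy":0,"dz":0,"wx":0,"wy":0,"wz":0},{"gripper":1,"dx":0,"dy":0,"dz":0,"wx":0,"wy":0,"wz":0},{"gripper":1,"dx":0,"dy":0,"dz":0,"wx":0,"wy":0,"wz":0}]'
python3 - <<'E'
from h import *
s=manip.read_state();P=pose(s);w=manip.camera('wrist');np.savez('w6.npz',R=P[0],p=P[1]);print(s['joints'],s['eef_rot'])
cv2.imwrite('pics/w6.png',w)
E
```

```text
clock: 15.08
eef_pos: [542.8, -22.5, 399.8]
eef_rot: [3.139, 0.002, 2.058]
wrist_force: [1.1, 0.4, -0.8]
finger_gap: 93.8
finger_force: 0.0
clock: 15.5
eef_pos: [531.9, -213.3, 397.7]
eef_rot: [-3.141, -0.0, 2.561]
wrist_force: [-0.5, 1.0, 0.4]
finger_gap: 94.1
finger_force: 0.0
clock: 15.92
eef_pos: [532.6, -209.8, 398.2]
eef_rot: [3.142, 0.0, 2.558]
wrist_force: [0.0, -0.6, -0.6]
finger_gap: 94.4
finger_force: 0.0
[-4.39181199e-01  2.95915104e-01  1.09032880e+00  2.34080265e-05
  1.75489268e+00 -1.42599264e+00] [3.14150407e+00 4.47979571e-04 2.55761204e+00]
```

View pics/w6.png

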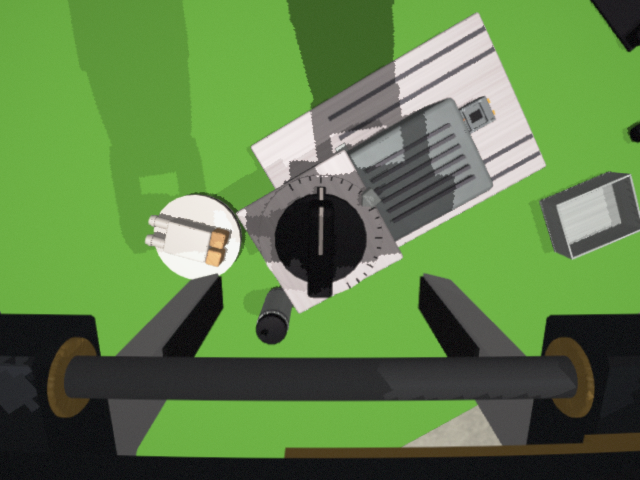

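The wrist view shows the knob centre at about (320,239), pointer tip at (321,190), the rider at (370,198), and the sender tail in line at (477,113). I'll refine the rider's angle with a polar sample in the dial plane.

Run:
```python
from h import *
f=np.load('w6.npz');P=(f['R'],f['p']);im=cv2.imread('pics/w6.png')
for n,p,z in [('skirtC',(320.5,239),270),('pt',(321,190),270),('idx',(366,199),270),('barfar',(320,296),312),('tail',(477,113),54)]: print(n,px2w('wrist',p,z,P))
g=cv2.cvtColor(im,cv2.COLOR_BGR2GRAY)
# skirt circle fit: dark pixels
m=(g<45).astype('uint8');m[:, :268]=0;m[:,372:]=0;m[:188]=0;m[290:]=0
n,l,st,c=cv2.connectedComponentsWithStats(m);k=1+st[1:,4].argmax();cn=max(cv2.findContours((l==k).astype('uint8'),0,1)[0],key=len)
print('circ',cv2.minEnclosingCircle(cn),st[k])
C=np.array([531.5,-209.8,270])
for r in (41,44,47,50,53):
  A=np.radians(np.arange(70,125,2.5)); X=C+np.c_[r*np.cos(A),r*np.sin(A),0*A]
  uv=w2px('wrist',X,P); print(r,cv2.remap(g,uv[:,0].astype('f4')[None],uv[:,1].astype('f4')[None],1)[0])
```

```text
skirtC [ 534.79237222 -211.1359783   270.        ]
pt [ 502.78229349 -189.53250651  270.        ]
idx [ 527.70483377 -164.35766816  270.        ]
barfar [ 560.90074165 -228.8766537   312.        ]
tail [549.47410503  16.99795063  54.        ]
circ ((319.0, 238.97525024414062), 51.21997833251953) [ 275  188   91  102 6233]
41 [126 127 127 127 126 126 126 127 125 109  84  94  95 124 126 127 129 128
 111 128 131 129]
44 [128 127 129 130 131 107 104 125 123 123 122 103  92  92 103 129 128 123
  69 128 130 129]
47 [131 110 109 129 128 115  90 132 137 140 137 139 102  87  88 128 127 122
  93 114 116 120]
50 [118 109  96  90  87  87  93 120 127 144 133 123  92  87 102 128 128 127
 128 129 129 130]
53 [ 85  86  87  85  87  89  89 120 120 124 122 120  86  85  88  89 105 123
 130 128 129 227]
```

```bash
python3 -m inch '[{"gripper":1,"dx":0.001,"dy":-0.001,"dz":-0.03,"wx":0,"wy":0,"wz":0},{"gripper":1,"dx":0.001,"dy":-0.001,"dz":-0.06,"wx":0,"wy":0,"wz":0},{"gripper":1,"dx":0.001,"dy":-0.001,"dz":-0.09,"wx":0,"wy":0,"wz":0},{"gripper":1,"dx":0.001,"dy":-0.001,"dz":-0.11,"wx":0,"wy":0,"wz":0},{"gripper":1,"dx":0.001,"dy":-0.001,"dz":-0.118,"wx":0,"wy":0,"wz":0}]'
python3 -m inch '[{"gripper":0.1,"dx":0,"dy":0,"dz":0,"wx":0,"wy":0,"wz":0},{"gripper":0.1,"dx":0,"dy":0,"dz":0,"wx":0,"wy":0,"wz":0},{"gripper":0.1,"dx":0,"dy":0,"dz":0,"wx":0,"wy":0,"wz":0},{"gripper":0.1,"dx":0,"dy":0,"dz":0,"wx":0,"wy":0,"wz":0},{"gripper":0.1,"dx":0,"dy":0,"dz":0,"wx":0,"wy":0,"wz":0}]' 15
python3 -m inch '[{"gripper":0,"dx":0,"dy":0,"dz":0,"wx":0,"wy":0,"wz":0},{"gripper":0,"dx":0,"dy":0,"dz":0,"wx":0,"wy":0,"wz":0},{"gripper":0,"dx":0,"dy":0,"dz":0,"wx":0,"wy":0,"wz":0},{"gripper":0,"dx":0,"dy":0,"dz":0,"wx":0,"wy":0,"wz":0},{"gripper":0,"dx":0,"dy":0,"dz":0,"wx":0,"wy":0,"wz":0}]' 15
python3 -m inch '[{"gripper":0,"dx":0,"dy":0,"dz":0,"wx":0,"wy":0,"wz":0},{"gripper":0,"dx":0,"dy":0,"dz":0,"wx":0,"wy":0,"wz":0},{"gripper":0,"dx":0,"dy":0,"dz":0,"wx":0,"wy":0,"wz":0},{"gripper":0,"dx":0,"dy":0,"dz":0,"wx":0,"wy":0,"wz":0},{"gripper":0,"dx":0,"dy":0,"dz":0,"wx":0,"wy":0,"wz":0}]' 15
```

```text
clock: 16.38
eef_pos: [532.7, -211.0, 277.0]
eef_rot: [-3.141, -0.004, 2.557]
wrist_force: [0.2, -1.1, 0.4]
finger_gap: 94.2
finger_force: 0.0
clock: 16.8
eef_pos: [533.6, -212.1, 281.0]
eef_rot: [3.141, 0.002, 2.557]
wrist_force: [-0.6, 0.2, -1.1]
finger_gap: 64.1
finger_force: 0.0
clock: 17.22
eef_pos: [533.3, -212.0, 279.9]
eef_rot: [-3.142, -0.0, 2.557]
wrist_force: [0.4, 0.4, 0.5]
finger_gap: 30.8
finger_force: 0.0
clock: 17.63
eef_pos: [533.9, -210.9, 280.0]
eef_rot: [3.14, 0.0, 2.558]
wrist_force: [4.8, 7.2, -0.1]
finger_gap: 17.7
finger_force: 15.0
```

```bash
python3 -m inch '[{"gripper":0,"dx":0.0005,"dy":0.0008,"dz":0,"wx":0,"wy":0,"wz":-5},{"gripper":0,"dx":0.0005,"dy":0.0008,"dz":0,"wx":0,"wy":0,"wz":-10},{"gripper":0,"dx":0.0005,"dy":0.0008,"dz":0,"wx":0,"wy":0,"wz":-15},{"gripper":0,"dx":0.0005,"dy":0.0008,"dz":0,"wx":0,"wy":0,"wz":-20},{"gripper":0,"dx":0.0005,"dy":0.0008,"dz":0,"wx":0,"wy":0,"wz":-25}]' 20
python3 -m inch '[{"gripper":0,"dx":0,"dy":0,"dz":0,"wx":0,"wy":0,"wz":-5},{"gripper":0,"dx":0,"dy":0,"dz":0,"wx":0,"wy":0,"wz":-10},{"gripper":0,"dx":0,"dy":0,"dz":0,"wx":0,"wy":0,"wz":-15},{"gripper":0,"dx":0,"dy":0,"dz":0,"wx":0,"wy":0,"wz":-20},{"gripper":0,"dx":0,"dy":0,"dz":0,"wx":0,"wy":0,"wz":-25}]' 20
python3 -m inch '[{"gripper":0,"dx":0,"dy":0,"dz":0,"wx":0,"wy":0,"wz":0},{"gripper":0,"dx":0,"dy":0,"dz":0,"wx":0,"wy":0,"wz":0},{"gripper":0,"dx":0,"dy":0,"dz":0,"wx":0,"wy":0,"wz":0},{"gripper":0,"dx":0,"dy":0,"dz":0,"wx":0,"wy":0,"wz":0},{"gripper":0,"dx":0,"dy":0,"dz":0,"wx":0,"wy":0,"wz":0}]' 20
```

```text
clock: 18.05
eef_pos: [534.8, -210.0, 280.0]
eef_rot: [3.139, -0.0, 2.117]
wrist_force: [10.3, 9.5, -0.8]
finger_gap: 17.5
finger_force: 20.0
clock: 18.47
eef_pos: [536.0, -209.5, 280.0]
eef_rot: [3.136, -0.002, 1.682]
wrist_force: [20.9, 8.2, -4.1]
finger_gap: 17.6
finger_force: 20.0
clock: 18.88
eef_pos: [536.0, -209.6, 280.0]
eef_rot: [3.136, -0.001, 1.686]
wrist_force: [19.6, 9.2, -3.5]
finger_gap: 18.2
finger_force: 20.0
```

```bash
python3 -m inch '[{"gripper":0,"dx":0.0005,"dy":0,"dz":0,"wx":0,"wy":0,"wz":0},{"gripper":0,"dx":0.001,"dy":0,"dz":0,"wx":0,"wy":0,"wz":0},{"gripper":0,"dx":0.0015,"dy":0,"dz":0,"wx":0,"wy":0,"wz":0},{"gripper":0,"dx":0.002,"dy":0,"dz":0,"wx":0,"wy":0,"wz":0},{"gripper":0,"dx":0.002,"dy":0,"dz":0,"wx":0,"wy":0,"wz":0}]' 20
python3 -m inch '[{"gripper":0.5,"dx":0,"dy":0,"dz":0,"wx":0,"wy":0,"wz":0},{"gripper":1,"dx":0,"dy":0,"dz":0,"wx":0,"wy":0,"wz":0},{"gripper":1,"dx":0,"dy":0,"dz":0,"wx":0,"wy":0,"wz":0},{"gripper":1,"dx":0,"dy":0,"dz":0,"wx":0,"wy":0,"wz":0},{"gripper":1,"dx":0,"dy":0,"dz":0,"wx":0,"wy":0,"wz":0}]' 20
python3 -m inch '[{"gripper":1,"dx":0,"dy":0,"dz":0.03,"wx":0,"wy":0,"wz":0},{"gripper":1,"dx":0,"dy":0,"dz":0.06,"wx":0,"wy":0,"wz":0},{"gripper":1,"dx":0,"dy":0,"dz":0.08,"wx":0,"wy":0,"wz":0},{"gripper":1,"dx":0,"dy":0,"dz":0.08,"wx":0,"wy":0,"wz":0},{"gripper":1,"dx":0,"dy":0,"dz":0.08,"wx":0,"wy":0,"wz":0}]' 20
python3 -m inch '[{"gripper":1,"dx":0,"dy":0,"dz":0,"wx":0,"wy":0,"wz":0},{"gripper":1,"dx":0,"dy":0,"dz":0,"wx":0,"wy":0,"wz":0},{"gripper":1,"dx":0,"dy":0,"dz":0,"wx":0,"wy":0,"wz":0},{"gripper":1,"dx":0,"dy":0,"dz":0,"wx":0,"wy":0,"wz":0},{"gripper":1,"dx":0,"dy":0,"dz":0,"wx":0,"wy":0,"wz":0}]' 20
python3 - <<'E'
from h import *
s=manip.read_state();P=pose(s);w=manip.camera('wrist');np.savez('w7.npz',R=P[0],p=P[1])
cv2.imwrite('pics/w7.png',w)
a=cv2.resize(w[130:290,250:390],None,fx=3.5,fy=3.5,interpolation=cv2.INTER_CUBIC)
b=np.zeros((560,310,3),'uint8');q=cv2.resize(w[0:200,200:480],(310,221));b[:221]=q
t=manip.camera('top');q=cv2.resize(t[195:300,310:460],(310,217),interpolation=cv2.INTER_CUBIC);b[230:447]=q
cv2.imwrite('pics/w7v.png',np.hstack([a,b]));print(a.shape)
E
```

```text
clock: 19.3
eef_pos: [536.2, -209.6, 280.0]
eef_rot: [3.141, -0.003, 1.685]
wrist_force: [1.7, 11.0, 1.8]
finger_gap: 17.8
finger_force: 20.0
clock: 19.72
eef_pos: [535.8, -211.3, 279.9]
eef_rot: [-3.142, 0.0, 1.684]
wrist_force: [-0.5, -0.0, -0.2]
finger_gap: 47.9
finger_force: 0.0
clock: 20.13
eef_pos: [536.0, -211.3, 360.5]
eef_rot: [3.14, 0.001, 1.684]
wrist_force: [0.1, -0.3, 0.2]
finger_gap: 81.4
finger_force: 0.0
clock: 20.55
eef_pos: [535.8, -211.2, 359.5]
eef_rot: [-3.141, -0.0, 1.684]
wrist_force: [-0.4, -0.7, -0.1]
finger_gap: 94.0
finger_force: 0.0
(560, 490, 3)
```

View pics/w7v.png

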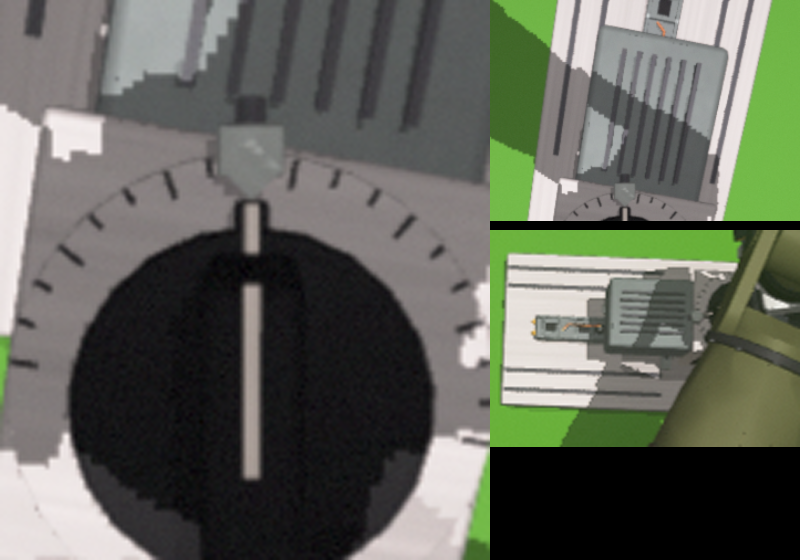

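The pointer tip at (251,203) meets the rider tip at (251,198), aligned. The sender's rail sticks out straight from under the head, with its tail end at (537,317–339) in the top-view inset. I'll check that against the home pose numerically.

Run:
```python
from h import *
q=lambda x,y,z:px2w('top',(310+(x-490)*150/310,195+(y-230)*105/217),z)
a=q(508,254,40);b=q(502,404,40);d=(a-b);v=d/np.linalg.norm(d);th=np.radians(-93.4);u=np.array([np.cos(th),np.sin(th),0]);v2=np.array([-u[1],u[0],0])
m=(a+b)/2;print(np.linalg.norm(d),np.degrees(np.arctan2(v[1],v[0])))
for n,p,z in [('tail L',(536,317),64),('tail R',(536.5,339),64),('rail L near head',(600,318),64),('rail R near head',(602,341),64)]:
    w=q(*p,z)-m;print(n,w@u-165,w@v2)
```

```text
217.28527567340575 -3.548562382501482
tail L -121.60463109151169 14.349342438542958
tail R -119.85137261198005 -16.979036731584024
rail L near head -31.090928725950505 16.234966191701442
rail R near head -27.412633006964086 -16.460680274565085
```

The tail is at marker x ≈ -120.7 (home is -120) and y within about 1 mm, with a yaw error under 1°. Handing in.

```bash
python3 -c "from cell import manip;print(manip.sign_off())"
```

```text
the job is handed in; nothing more can be done
None
```

The job is handed in: by my last measurements the sender is home against both stops (within about 1 mm and 1°) and the pointer lines up with the index rider; the sign-off returned no verdict.

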